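# Cover the specimen dishes and stow them at the back of the incubator shelf

### The arm

A 6-joint arm with a two-finger parallel gripper is mounted at the origin on the work surface. World frame = base frame: x ahead of the robot, y to its left, z up, the work surface at z = 0. Lengths are in m, angles in rad, forces in N, time in s.
With the tool pointing down it reaches from about 0.425 to 0.95 m from the base axis. Payload 3.5 kg.
Tool frame: the origin (TCP) lies midway between the tips of the shut fingers; the grasp point (between the pads) lies 19 mm behind it; x points along the fingers, y is the direction in which the jaws open and shut, and the axes are right-handed (so a half turn about x gives the same grasp; the last joint's range is limited). The gripper opens to 85 mm and grips with 20 to 120 N. Pads are 22 mm wide; open, the fingers measure 114 mm over their backs; the gripper's body (76 mm by 85 mm) begins 54 mm behind the grasp point. The pads swing forward as they close: fully open they stand 13 mm farther back than shut.
Start: joints at [1.082, 0.286, 1.577, -0, 1.279, -0.15], TCP at [0.224, 0.637, 0.231] pointing down, gripper open.
Joint ranges: [-2.77, 2.77], [-0.9, 2.22], [0.21, 2.48], [-1.53, 4.67], [0.24, 2.81], [-2.84, 2.84]. Speed limits (rad/s): [2.79, 2.79, 3.14, 3.14, 3.14, 3.14].

### API

Orientations are given as [roll, pitch, yaw] about the fixed x, y, z axes, in that order (R = Rz(yaw) Ry(pitch) Rx(roll)).
In Python, from rig import robot, jaws, vision, job, monitor gives the robot as it stands. Calls block until the motion is done:
- robot.movep(position, orientation): joint-space move of the TCP to a pose.
- robot.servo_line(position, rot=None, velocity=0.15): straight line of the TCP; rot=None keeps the orientation; velocity is the mean speed in m/s.
- robot.set_joints(angles): joint-space move.
- jaws.command_gripper(opening, newtons=None): finger opening in m; newtons is the grip in N (None keeps the last); returns when the fingers have stopped.
- robot.hold(seconds).
- robot.solve_ik(position, orientation): joint angles nearest the present ones, or None.
- vision.snapshot(name): name is "scene" or "top"; returns a dict with "frame" (480x640x3 uint8, red, green, blue), "depth" (480x640 float32, m along the optical axis (not along the pixel's ray), 0 where there is no reading), "K" (3x3 intrinsics, pixels), "k1" (the pictures are not rectified: a ray, as slopes to the right and down, at radius r is drawn at 1 + k1 r^2 times it, then the intrinsics apply), "pose" (4x4, takes a point from camera to world coordinates). Camera axes: x right, y down, z forward; pixel columns grow to the right and rows downward; lengths in m; the calibration is good to about 2 mm. A picture is of the moment at which its call begins.
A pose or a line that the arm cannot do raises robot.IKError and nothing moves.
- job.sign_off(): hands the job in, once; it reports no verdict.
Trained networks look in a picture, given as the dict that the camera call returned (one of the last four; its "shot" number tells which), for a name from the list of things; names that differ only in an ending like _2 or _b are one class to them, and where a whole thing is asked for, a point or a joint stands for the part that bears it (a point fixed in the world has none). Each returns a list of dicts, best first, with "conf" (0 to 1); they miss things now and then, are a little off and sometimes report something else, mostly with a low value. They report only what shows in the picture. A call takes as long as a camera call. They do not tell look-alikes from the thing itself.
- vision.outline_of(picture, query): "mask" (480x640 bool, what is visible of it) and "extent" ([left, top, width, height] in pixels, round what is visible of it).
- vision.mark_of(picture, query): "at" ([column, row] in pixels: a listed point, or the origin of a listed thing).
Readings, each from a call of its own:
- monitor.read_t(): time.
- monitor.read_qpos(): joint angles.
- monitor.read_qvel(): joint speeds.
- monitor.read_joint_torque(): joint torques, N m.
- monitor.read_tcp_pos(): TCP position.
- monitor.read_tcp_rot(): TCP orientation.
- monitor.read_wrist_force(): force on the tool from outside, world axes, zero at the start.
- monitor.read_wrist_torque(): the same for the moment, N m.
- monitor.read_finger_gap(): finger opening in m.
Only numpy, scipy, OpenCV 4.12 (cv2) and the standard library are available. Lean on these libraries where they do the work, as an engineer would, in place of code of your own. Each camera call takes 0.05 s, during which the arm holds its last target. There are 200 camera calls.

### The job

Two open glass dishes and three glass lids stand on the steel incubator shelf: set on each dish the lid that fits it, putting it down rather than dropping it. Then slide both covered dishes back along the shelf until they touch its rear lip, the one farthest from you; the specimens are only laid in, so keep the dishes flat on the shelf, never lift or tip them, and do not send a dish back before it is covered. Leave the third lid (its dish is still under the microscope), the well plate and the wash bottle where they are.

Things in the scene. Friction and masses are not known exactly. Their poses are not given: they have to be found in the camera images.
- shelf: Perforated stainless shelf, fixed on the bench, 300 mm (x, front to back) by 560 mm (y). Origin: under its centre, on the bench. Its floor is 8 mm above the origin. Its own x axis points from the open front edge to the rear lip; the lips at the back and both sides are 3 mm thick and stand 20 mm above the floor. It may be turned a little about the vertical.
- back_lip (a point): Middle of the inner face of the rear lip, at floor height (147 mm along the shelf's x from its centre); the face runs along the shelf's y. Its axes are the shelf's.
- dish_large: Open round glass dish, 54 mm outside diameter, 20 mm high, wall 2 mm, about 55 g. Origin: centre of its underside; z up.
- dish_small: Open round glass dish, 34 mm outside diameter, 20 mm high, wall 2 mm, about 30 g. Origin: centre of its underside; z up.
- lid_large: Lid of dish_large: round glass cap, open below, 62 mm outside diameter, 58 mm inside, 14 mm high with a flat top 2 mm thick, about 40 g. Origin: centre of its lower (open) edge; z up. Seated on its dish, its origin is 8 mm above the dish's origin, with 2 mm play all round. It then overhangs the dish.
- lid_small: Lid of dish_small: the same shape, 42 mm outside diameter, 38 mm inside, 14 mm high, about 22 g. Origin as for lid_large; seated, 8 mm above its dish's origin, with 2 mm play all round.
- lid_spare: The third lid, not to be used: the same shape, 52 mm outside diameter, 14 mm high. Origin: centre of its lower edge.
- well_plate: Bystander: six-well culture plate with its lid, 127 mm (x) by 85 mm (y), 20 mm high, on the shelf at the left rear. Origin: centre of its underside.
- wash_bottle: Bystander: white bottle, 64 mm diameter, 170 mm high, on the bench at the right of the shelf. Origin: centre of its underside.
Things that resemble listed ones, but are neither listed nor needed, are in the scene too. Leave any orange look-alike of the lid_small alone.

How it is judged:
On the way, in this order (a step that is already met when the one before it is completed fails the run):
1. both dishes wear the lids that fit them (horizontal distance between lid_large and dish_large below 0.0035 m and z of lid_large in the frame of dish_large between 0.006 and 0.01 m and angle between the z axis of lid_large and the z axis of dish_large, either way round below 0.08 rad and horizontal distance between lid_small and dish_small below 0.0035 m and z of lid_small in the frame of dish_small between 0.006 and 0.01 m and angle between the z axis of lid_small and the z axis of dish_small, either way round below 0.08 rad), for 0.2 s.
2. both covered dishes have been slid back against the rear lip (all of step 1 and x of lid_large in the frame of back_lip above -0.035 m and x of dish_large in the frame of back_lip above -0.0385 m and x of lid_small in the frame of back_lip above -0.025 m and x of dish_small in the frame of back_lip above -0.0285 m), for 0.2 s.
At the end, for the whole second after the job is handed in: Each of the two dishes wears its own lid, fully down and level (lid and dish centred within 3.5 mm, lid 8 mm above the dish's underside within 2 mm), and stands flat and at rest on the shelf with its lid within 4 mm of the rear lip's inner face (all of step 2 and z of each of dish_large, dish_small in the frame of shelf below 0.01 m and angle between each of dish_large, dish_small's own z axis and vertical below 0.06 rad and linear speed of each of dish_large, lid_large, dish_small, lid_small below 0.01 m/s); the robot touches nothing.
It fails at once if a dish is lifted more than 6 mm off the shelf or tipped by more than 0.2 rad (z of any of dish_large, dish_small in the frame of shelf above 0.014 m or angle between any of dish_large, dish_small's own z axis and vertical above 0.2 rad).
It fails at once if a dish comes within 30 mm of the rear lip without its lid on ((x of dish_large in the frame of back_lip above -0.061 m and not (horizontal distance between lid_large and dish_large below 0.0035 m and z of lid_large in the frame of dish_large below 0.011 m)) or (x of dish_small in the frame of back_lip above -0.051 m and not (horizontal distance between lid_small and dish_small below 0.0035 m and z of lid_small in the frame of dish_small below 0.011 m))).
It fails at once if a lid is dropped (falls free at more than 0.45 m/s, about 10 mm) ((linear speed of lid_large above 0.45 m/s and contact force between lid_large and the fingers below 0.05 N) or (linear speed of lid_small above 0.45 m/s and contact force between lid_small and the fingers below 0.05 N)).
It fails at once if the third lid is moved by more than 20 mm, the well plate by more than 15 mm or the wash bottle by more than 30 mm (distance of lid_spare from where it was at the start of the episode above 0.02 m or distance of well_plate from where it was at the start of the episode above 0.015 m or distance of wash_bottle from where it was at the start of the episode above 0.03 m).
It also fails if it takes over 64 s, if anything falls off the work surface, if the arm or the gripper's body presses on something with over 40 N, if the wrist force passes 120 N, or if a joint passes its speed limit or range.

## Working session

There is one attempt and no reset: what is moved stays moved. The work goes in short steps, each a Python script; the robot and the scene stay as the last script left them, time stands still between calls to the robot, and variables do not carry over. Pictures are saved under pics/ and viewed, about 8 in all and at most 12, crops included, and the job is handed in when it is done.

```bash
ls; mkdir -p pics; cat > h.py <<'E'
import numpy as np, cv2
from rig import robot, jaws, vision, job, monitor
def save(n,im): cv2.imwrite('pics/'+n,cv2.cvtColor(im,cv2.COLOR_RGB2BGR))
def rays(p,uv):
    K=p['K']; uv=np.atleast_2d(np.asarray(uv,float))
    d=np.stack([(uv[:,0]-K[0,2])/K[0,0],(uv[:,1]-K[1,2])/K[1,1]],1); s=d.copy()
    for _ in range(15): s=d/(1+p['k1']*(s**2).sum(1,keepdims=True))
    return np.c_[s,np.ones(len(s))]
def onplane(p,uv,z):
    r=rays(p,uv)@p['pose'][:3,:3].T; o=p['pose'][:3,3]
    return o+r*((z-o[2])/r[:,2])[:,None]
def cloud(p,mask):
    v,u=np.nonzero(mask&(p['depth']>0)); r=rays(p,np.c_[u,v])*p['depth'][v,u][:,None]
    return r@p['pose'][:3,:3].T+p['pose'][:3,3]
E
python3 - <<'E'
from h import *
t=vision.snapshot('top'); s=vision.snapshot('scene')
save('t0.png',t['frame']); save('s0.png',s['frame'])
print(t['pose'],t['K'],t['k1'],s['pose'][:3,3])
for n in ['shelf','dish_large','dish_small','lid_large','lid_small','lid_spare','well_plate','wash_bottle','back_lip']:
  for nm,p in(('top',t),('scene',s)):
    for m in vision.mark_of(p,n): print(n,nm,'mark',round(m['conf'],2),np.round(m['at'],1),np.round(onplane(p,m['at'],.008)[0],3))
    if n!='back_lip' and nm=='top':
      for m in vision.outline_of(p,n):
        c=cloud(p,m['mask']); print('  outl',round(m['conf'],2),m['extent'],len(c), np.round(np.percentile(c[:,2],[5,50,95]),3) if len(c) else '')
print(monitor.read_t())
E
```

```text
pics
[[-0.12666289 -0.96626988  0.22422987  0.30413841]
 [-0.9919436   0.12386255 -0.02657003 -0.07260302]
 [-0.00209986 -0.22578882 -0.97417401  0.9376352 ]
 [ 0.          0.          0.          1.        ]] [[467.85275914   0.         322.95272325]
 [  0.         467.85275914 238.91765447]
 [  0.           0.           1.        ]] -0.015064255159176781 [ 1.17363003 -0.78049936  0.84245235]
shelf top mark 0.79 [253.5 232.1] [0.55  0.041 0.008]
  outl 0.88 [104.2, 136.6, 296.3, 194.3] 35556 [0.006 0.009 0.018]
shelf scene mark 0.79 [375.5 233.5] [0.56  0.035 0.008]
dish_large top mark 0.73 [212.6 237.7] [0.549 0.125 0.008]
  outl 0.92 [197.1, 221.2, 24.7, 30.2] 630 [0.009 0.013 0.029]
dish_large scene mark 0.68 [398.1 215.3] [0.557 0.131 0.008]
dish_small top mark 0.56 [296.9 206. ] [ 0.595 -0.053  0.008]
  outl 0.68 [289.9, 195.3, 14.9, 18.9] 252 [0.009 0.013 0.029]
dish_small scene mark 0.75 [365.3 255.4] [ 0.593 -0.044  0.008]
lid_large top mark 0.84 [333.1 255.6] [ 0.481 -0.114  0.008]
  outl 0.85 [317.8, 239.0, 30.4, 36.9] 728 [0.02  0.023 0.025]
  outl 0.68 [104.6, 136.3, 297
[... 808 characters left out ...]
0.451 0.183 0.008]
  outl 0.94 [172.5, 273.6, 27.7, 30.0] 560 [0.019 0.022 0.025]
lid_spare scene mark 0.79 [379.4 189.4] [0.449 0.19  0.008]
lid_spare scene mark 0.71 [232.1 350.5] [ 0.578 -0.433  0.008]
well_plate top mark 0.92 [137.6 224.8] [0.596 0.277 0.008]
well_plate scene mark 0.75 [398.8 216.3] [0.561 0.129 0.008]
well_plate scene mark 0.63 [442.  197.6] [0.598 0.271 0.008]
wash_bottle top mark 0.61 [481.3 190.4] [ 0.579 -0.44   0.008]
  outl 0.82 [465.3, 153.0, 51.1, 54.6] 1670 [0.018 0.111 0.171]
wash_bottle scene mark 0.75 [230.3 352.6] [ 0.579 -0.439  0.008]
wash_bottle scene mark 0.59 [372.  234.2] [0.556 0.027 0.008]
back_lip top mark 0.64 [238.3 164.6] [0.701 0.06  0.008]
1.4
```

```bash
python3 - <<'E'
import cv2
t=cv2.imread('pics/t0.png'); cv2.imwrite('pics/t0c.png',cv2.resize(t[120:385,95:495],None,fx=2,fy=2,interpolation=cv2.INTER_CUBIC))
E
```

```text
(no output)
```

View pics/t0c.png

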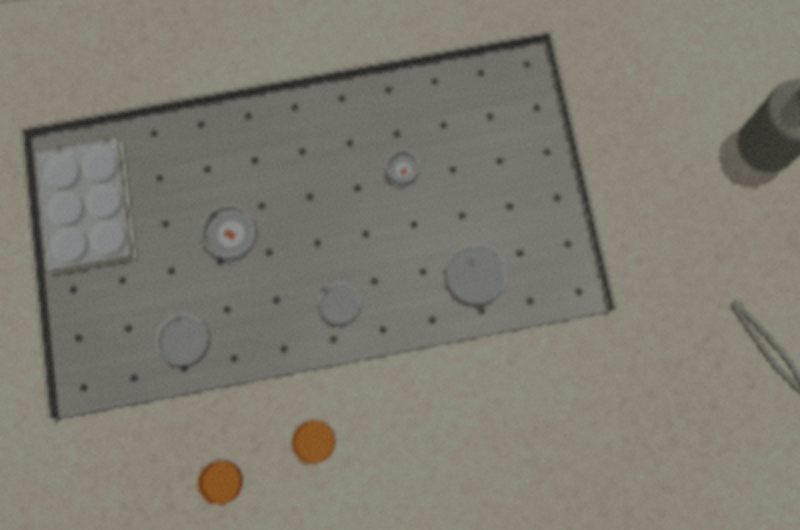

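View pics/s0.png

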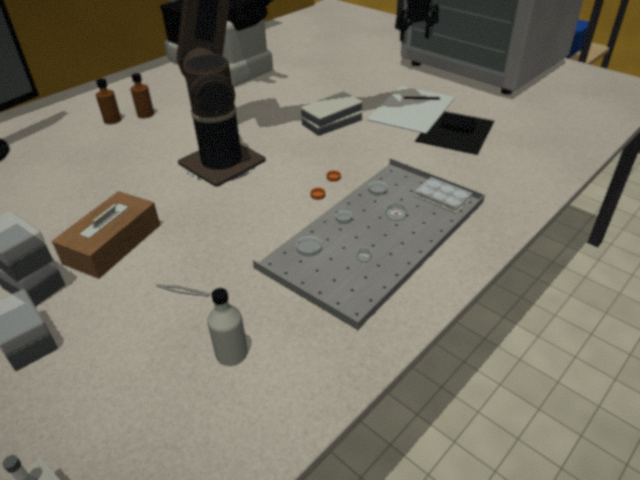

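The top view (2x crop) shows dish_large at (230,234), dish_small at (402,170), lid_large at (475,275), lid_small at (340,303) and the spare at (184,340). The orange look-alikes sit in front of the shelf at (313,441) and (220,481). Next I refine the centres and the shelf yaw.

```bash
python3 - <<'E'
from h import *
t=vision.snapshot('top')
for n,z,ref in [('lid_large',.022,(.481,-.114)),('lid_small',.022,(.464,.031)),('lid_spare',.022,(.451,.183)),('dish_large',.018,(.549,.125)),('dish_small',.018,(.595,-.05))]:
  b=None
  for m in vision.outline_of(t,n):
    v,u=np.nonzero(m['mask']); P=onplane(t,np.c_[u,v],z)[:,:2]
    c=P.mean(0)
    if np.hypot(*(c-ref))<.03: print(n,round(m['conf'],2),c.round(4),'ext',np.ptp(P,0).round(3),'area dia',round(np.sqrt(4/np.pi*cv2.contourArea(cv2.convexHull((P*1e4).astype(np.float32))))/10,1))
m=vision.outline_of(t,'shelf')[0]['mask']
v,u=np.nonzero(m); 
cols=np.arange(125,360,3); top=np.array([np.nonzero(m[:,c])[0].min() for c in cols])
P=onplane(t,np.c_[cols,top],.028)[:,:2]
f=cv2.fitLine(P.astype(np.float32),cv2.DIST_HUBER,0,1e-4,1e-5).ravel(); print('rear outer line',f, 'yaw',np.degrees(np.arctan2(-f[0]*np.sign(f[1]),abs(f[1]))))
# dark lip pixels
g=t['frame'].mean(2); 
mid=[]
for c in cols:
  r=np.nonzero(m[:,c])[0].min(); seg=g[r-4:r+14,c]; mid.append(r-4+seg.argmin())
P2=onplane(t,np.c_[cols,mid],.02)[:,:2]; f2=cv2.fitLine(P2.astype(np.float32),cv2.DIST_HUBER,0,1e-4,1e-5).ravel(); print('dark line',f2)
print(monitor.read_tcp_rot(),monitor.read_t())
for y in (0,.26,-1.31,.785): print(y,[np.round(robot.solve_ik(p,[0,np.pi/2,y]),2) if robot.solve_ik(p,[0,np.pi/2,y]) is not None else None for p in ([.481,-.114,.01],[.464,.031,.01],[.55,.125,.01],[.65,-.05,.01])])
E
```

```text
lid_large 0.81 [ 0.4769 -0.1119] ext [0.064 0.06 ] area dia 61.4
lid_small 0.62 [0.4651 0.0258] ext [0.042 0.042] area dia 41.7
lid_spare 0.65 [0.4491 0.1812] ext [0.053 0.054] area dia 53.1
dish_large 0.78 [0.5523 0.1294] ext [0.058 0.055] area dia 55.2
dish_small 0.79 [ 0.5978 -0.051 ] ext [0.039 0.032] area dia 35.7
rear outer line [ 0.07152247 -0.99743897  0.70576304  0.04715967] yaw 4.101437
dark line [ 0.06598832 -0.9978204   0.70304877  0.0356103 ]
[0.88226733 1.57075915 0.54351139] 1.75
0 [array([-0.44,  0.2 ,  2.14,  0.  ,  0.8 , -2.01]), array([-0.15,  0.14,  2.21, -0.  ,  0.79, -1.72]), array([ 0.04,  0.33,  1.97, -0.  ,  0.83, -1.53]), array([-0.23,  0.49,  1.75,  0.  ,  0.9 , -1.8 ])]
0.26 [array([-0.44,  0.2 ,  2.14,  0.  ,  0.8 , -2.27]), array([-0.15,  0.14,  2.21,  0.  ,  0.79, -1.98]), array([ 0.04,  0.33,  1.97, -0.  ,  0.83, -1.79]), array([-0.23,  0.49,  1.75,  0.  ,  0.9 , -2.06])]
-1.31 [array([-0.44,  0.2 ,  2.14, -0.  ,  0.8 , -0.7 ]), array([-0.15,  0.14,  2.21, -0.  ,  0.79, -0.41]), array([ 0.04,  0.33,  1.97, -0.  ,  0.83, -0.22]), array([-0.23,  0.49,  1.75, -0.  ,  0.9 , -0.49])]
0.785 [array([-0.44,  0.2 ,  2.14,  0.  ,  0.8 , -2.79]), array([-0.15,  0.14,  2.21,  0.  ,  0.79, -2.51]), array([ 0.04,  0.33,  1.97,  0.  ,  0.83, -2.31]), array([-0.23,  0.49,  1.75,  0.  ,  0.9 , -2.59])]
```

```bash
cat >> h.py <<'E'
Y0=np.radians(4.1); XS=np.array([np.cos(Y0),np.sin(Y0)]); YS=np.array([-XS[1],XS[0]])
back=lambda g: .057*(.9947-np.sqrt(1-(g/2/.057-.103)**2))   # pads' retreat at opening g
ori=lambda k: [0,np.pi/2,Y0-k*np.pi/2]
def squeeze(xy,dia,tipz,keep=False):
    """centre a round thing between the jaws, along shelf y then along shelf x"""
    z=tipz-back(dia)
    robot.movep([*xy,z+.07],ori(0)); robot.servo_line([*xy,z],velocity=.12)
    jaws.command_gripper(dia-.012,20); g0=monitor.read_finger_gap(); f0=monitor.read_wrist_force()
    jaws.command_gripper(.085); robot.movep([*xy,z],ori(1))
    jaws.command_gripper(dia-.012,20 if not keep else 35); g1=monitor.read_finger_gap(); f1=monitor.read_wrist_force()
    if not keep: jaws.command_gripper(.085); robot.servo_line([*xy,z+.07],velocity=.2)
    print('gaps',np.round([g0,g1],4),'f',np.round(f0,1),np.round(f1,1),'tcp',np.round(monitor.read_tcp_pos(),4),'t',monitor.read_t())
    return z
E
python3 - <<'E'
from h import *
robot.movep([.5523,.1294,.12],ori(0)); print(monitor.read_t())
squeeze([.5523,.1294],.054,.014)
squeeze([.5978,-.051],.034,.014)
t=vision.snapshot('top'); save('t1.png',t['frame'])
E
```

```text
3.95
gaps [0.0525 0.0537] f [-0.9 -0.8  6. ] [0.2 0.6 1.2] tcp [0.5522 0.1294 0.0802] t 8.5167
gaps [0.0317 0.032 ] f [-1.  -0.4  2.9] [-0.3 -0.4  0.8] tcp [ 0.5977 -0.051   0.0832] t 14.975
```

```bash
python3 - <<'E'
from h import *
def cover(lid,dish,dia):
    z=squeeze(lid,dia,.012,keep=True)
    robot.servo_line([*lid,z+.035],velocity=.12); print('gap lifted',monitor.read_finger_gap())
    robot.servo_line([*dish,z+.035],velocity=.25)
    robot.servo_line([*dish,z+.012],velocity=.1); fa=monitor.read_wrist_force()
    robot.servo_line([*dish,z+.0083],velocity=.03); print('gap',monitor.read_finger_gap(),'f',np.round(fa,1),np.round(monitor.read_wrist_force(),1))
    jaws.command_gripper(.085); robot.servo_line([*dish,z+.07],velocity=.2); print(monitor.read_t())
cover([.4651,.0258],[.5978,-.051],.042)
t=vision.snapshot('top'); save('t2.png',cv2.resize(t['frame'][160:310,150:370],None,fx=3,fy=3,interpolation=cv2.INTER_CUBIC))
c=cloud(t,(lambda m:m)(vision.outline_of(t,'lid_small')[0]['mask'])); print(np.median(c,0))
E
```

```text
gaps [0.0414 0.0402] f [-0.7  0.7  5.2] [-0.1 -0.   3.2] tcp [0.4653 0.0258 0.0106] t 19.9667
gap lifted 0.040099207004888344
gap 0.040453142945840535 f [ 0.1  0.3 -0. ] [-0.1 -0.4 -0.7]
22.8Traceback (most recent call last):
  File "<stdin>", line 11, in <module>
IndexError: list index out of range
```

View pics/t2.png

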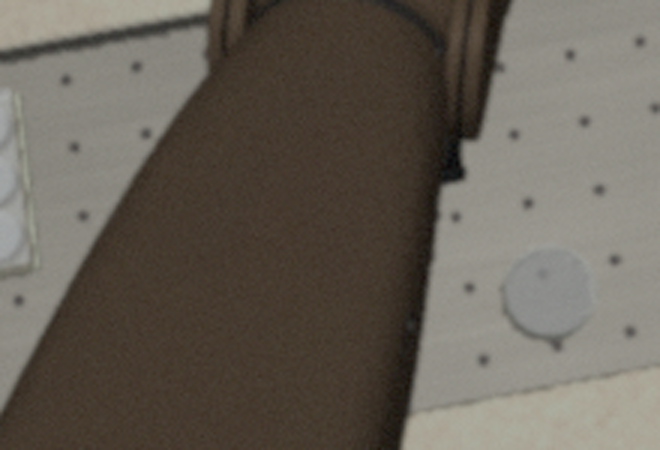

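The arm hides the small dish; lid_large is undisturbed at (548,293). I place lid_large next, then check both.

```bash
python3 - <<'E'
from h import *
lid,dish,dia=[.4769,-.1119],[.5523,.1294],.062
z=squeeze(lid,dia,.012,keep=True)
robot.servo_line([*lid,z+.035],velocity=.12); print('gap lifted',monitor.read_finger_gap())
robot.servo_line([*dish,z+.035],velocity=.25)
robot.servo_line([*dish,z+.012],velocity=.1)
robot.servo_line([*dish,z+.0083],velocity=.03); print('gap',monitor.read_finger_gap(),'f',np.round(monitor.read_wrist_force(),1))
jaws.command_gripper(.085); robot.servo_line([*dish,z+.07],velocity=.2); print(monitor.read_t())
# retreat in front of dish_small, high, toward the right, to see both
robot.movep([.45,-.17,.12],ori(0)); 
t=vision.snapshot('top'); s=vision.snapshot('scene')
a=cv2.resize(t['frame'][160:310,150:350],None,fx=3,fy=3,interpolation=cv2.INTER_CUBIC)
b=cv2.resize(s['frame'][170:320,300:500],None,fx=3,fy=3,interpolation=cv2.INTER_CUBIC)
save('t3.png',cv2.resize(np.hstack([a,b]),(800,300)))
save('b3.png',b)
for n,z in (('lid_large',.030),('lid_small',.030)):
  for nm,p in (('top',t),('scene',s)):
   for m in vision.outline_of(p,n):
    v,u=np.nonzero(m['mask']); P=onplane(p,np.c_[u,v],z)[:,:2]
    print(n,nm,round(m['conf'],2),P.mean(0).round(4),'ext',np.ptp(P,0).round(3),np.median(cloud(p,m['mask'])[:,2]).round(4))
print(monitor.read_t())
E
```

```text
gaps [0.0605 0.0609] f [-2.1  0.7  6.1] [-1.7 -0.3  6.2] tcp [ 0.4771 -0.112   0.0071] t 27.6667
gap lifted 0.060609892283148746
gap 0.06078915788873276 f [ 0.5 -0.2 -0. ]
30.7583
lid_large top 0.7 [0.5521 0.1274] ext [0.062 0.061] 0.0303
lid_large scene 0.55 [0.5572 0.1197] ext [0.071 0.072] 0.0305
lid_large scene 0.19 [0.4601 0.1667] ext [0.061 0.064] 0.0223
lid_small top 0.9 [0.336  0.0629] ext [0.041 0.043] 0.0145
lid_small top 0.66 [0.3086 0.1532] ext [0.04  0.044] 0.0142
lid_small scene 0.8 [ 0.6024 -0.0569] ext [0.046 0.049] 0.0304
lid_small scene 0.68 [0.333  0.1322] ext [0.05 0.05] 0.0139
lid_small scene 0.56 [0.3571 0.0435] ext [0.049 0.049] 0.0144
32.9583
```

View pics/t3.png

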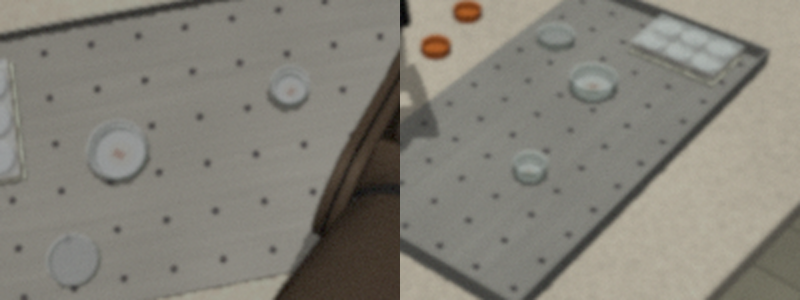

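Both lids are seated: their tops measure z = 0.030 (expected 0.030), and both views show them concentric on their dishes. Now I push each one back with the half-open jaws as a cradle, small dish first.

```bash
cat >> h.py <<'E'
FACE=.704
def push(xy,dia,gap):
    xs,ys=XS@xy,YS@xy; off=.011+np.sqrt(dia**2/4-gap**2/4); z=.013-back(gap)
    P=lambda x,zz=z: [*(x*XS+ys*YS),zz]
    jaws.command_gripper(gap); robot.movep(P(xs-off-.008,z+.06),ori(0)); robot.servo_line(P(xs-off-.008),velocity=.12)
    end=FACE-dia/2-off; robot.servo_line(P(end-.010),velocity=.06); b=XS@monitor.read_wrist_force()[:2]; log=[]
    for d in np.arange(-.009,.0065,.001):
        robot.servo_line(P(end+d),velocity=.02); f=XS@monitor.read_wrist_force()[:2]-b; log.append(round(f,1))
        if f<-4: break
    print('stop d',round(d,4),'base',round(b,2),log,'t',monitor.read_t())
    robot.servo_line(P(end+d-.03),velocity=.12); robot.servo_line(P(end+d-.03,z+.07),velocity=.2)
E
python3 - <<'E'
from h import *
push(np.array([.5978,-.051]),.042,.020); print(monitor.read_t())
E
```

```text
stop d 0.003 base -0.71 [np.float64(1.2), np.float64(0.3), np.float64(1.2), np.float64(1.3), np.float64(1.0), np.float64(-0.0), np.float64(0.9), np.float64(0.3), np.float64(0.9), np.float64(1.1), np.float64(0.1), np.float64(-2.6), np.float64(-4.3)] t 39.825
40.725
```

```bash
python3 - <<'E'
from h import *
push(np.array([.5523,.1294]),.062,.030)
robot.movep([.45,.0,.2],ori(0))
t=vision.snapshot('top'); s=vision.snapshot('scene')
a=cv2.resize(t['frame'][130:280,150:350],(800,600),interpolation=cv2.INTER_CUBIC)
b=cv2.resize(s['frame'][170:320,300:500],(800,600),interpolation=cv2.INTER_CUBIC)
save('t4.png',cv2.resize(np.hstack([a,b]),(800,300))); save('b4.png',b)
for n,z in (('lid_large',.030),('lid_small',.030),('lid_spare',.022)):
  for nm,p in (('top',t),('scene',s)):
   for m in vision.outline_of(p,n):
    v,u=np.nonzero(m['mask']); P=onplane(p,np.c_[u,v],z)[:,:2]; c=P.mean(0)
    print(n,nm,round(m['conf'],2),c.round(4),'xs-face',round(XS@c-FACE,4),'ext',np.ptp(P,0).round(3),np.median(cloud(p,m['mask'])[:,2]).round(4))
print(monitor.read_t())
E
```

```text
stop d 0.003 base 0.48 [np.float64(-0.3), np.float64(-1.1), np.float64(0.2), np.float64(-0.2), np.float64(-0.6), np.float64(-0.3), np.float64(-0.5), np.float64(-0.8), np.float64(-0.9), np.float64(-1.5), np.float64(-1.5), np.float64(-3.6), np.float64(-6.1)] t 47.75
lid_large top 0.56 [0.6796 0.1326] xs-face -0.0167 ext [0.032 0.057] 0.0306
lid_large scene 0.82 [0.6676 0.1295] xs-face -0.0289 ext [0.064 0.074] 0.0301
lid_small top 0.8 [ 0.6868 -0.0421] xs-face -0.022 ext [0.047 0.039] 0.03
lid_small scene 0.67 [ 0.6904 -0.0494] xs-face -0.0189 ext [0.041 0.05 ] 0.0306
lid_small scene 0.6 [0.3299 0.1345] xs-face -0.3653 ext [0.046 0.044] 0.0145
lid_spare scene 0.46 [0.4544 0.175 ] xs-face -0.2382 ext [0.061 0.062] 0.0223
49.975
```

View pics/t4.png

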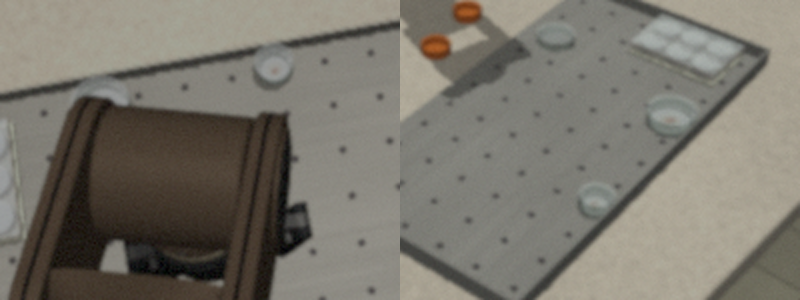

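View pics/b4.png

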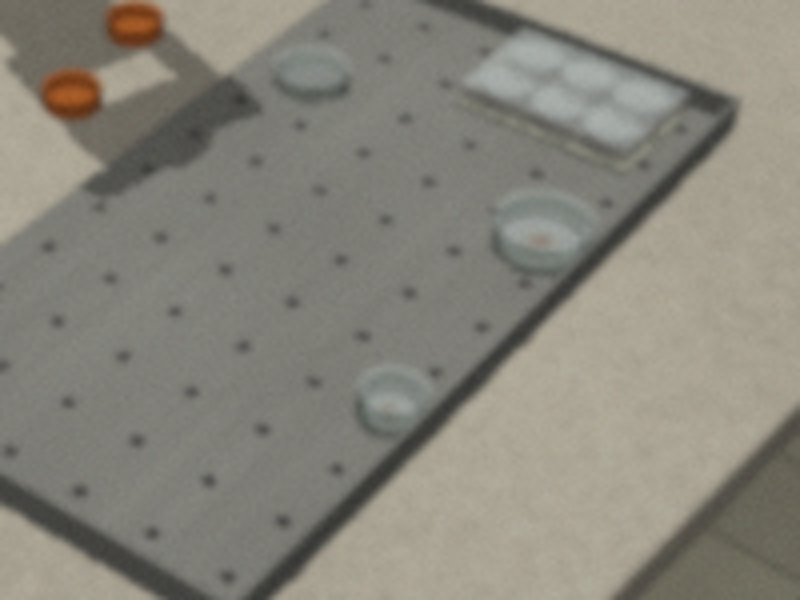

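```bash
python3 -c "
from h import *
print(monitor.read_wrist_force()); job.sign_off(); print(monitor.read_t())"
```

```text
[-0.19310836 -0.04077075 -0.80297923]
the job is handed in; nothing more can be done
the job is handed in; nothing more can be done
```

The job is handed in, with the clock at about 50 s of the 64 s allowed. Both dishes wear the lids that fit them and stand against the rear lip. The sign-off reports no verdict.

**What I did:** I centred each dish and each lid by closing the jaws on it in two perpendicular directions, then lowered each lid onto its dish. I then pushed each covered dish back with the half-open jaws until the force at the wrist rose. The dishes stayed on the shelf the whole time.

**What the last checks showed:**
- **Lids:** Both lid tops measured about 0.030 m high, which is the fully seated height.
- **Rear lip:** Both pushes ended in a clear contact at the same margin, 3 mm beyond the nominal stop. The pictures show both dishes at the lip.
- **Bystanders:** The spare lid and the well plate look undisturbed in the last picture. I never worked near the wash bottle, but I did not check it again at the end.

**What disagreed or stayed unchecked:**
- **Large dish:** The arm partly hid it in the last top view, so that reading (17 mm from the lip) is not usable. Its position rests on the scene camera, which put the lid centre 29 mm from the lip's face (31 mm when touching), and on the push contact.
- **Small dish:** The cameras put the lid centre 19 and 22 mm from the lip's face (21 mm when touching), so they differ by 3 mm.
- **Finger gaps:** The readings came out up to 2 mm under the listed diameters.

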